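# Key-start the bench machine from its console

### The arm

A 6-joint arm with a two-finger parallel gripper is mounted at the origin on a cart in front of the work surface, level with it; the furniture and walls round the work are solid. World frame = base frame: x ahead of the robot, y to its left, z up, the work surface at z = 0. Lengths are in m, angles in rad, forces in N, time in s.
With the tool pointing down it reaches from about 0.25 to 0.775 m from the base axis. Payload 4 kg.
Tool frame: the origin (TCP) lies at the very end of the fingers, on their centre line; the grasp point (between the pads) lies 19 mm behind it (robot.tcp_to_grasp is the distance from the TCP to the grasp point, in m); z points along the fingers, y is the line along which they close (so a half turn about z gives the same grasp; the last joint's range is limited). The gripper opens to 94 mm and grips with 3 to 60 N. Pads are 16 mm wide; open, the fingers measure 119 mm over their backs; the gripper's body (75 mm by 177 mm) begins 78 mm behind the grasp point.
Start: joints at [1.21, 0.087, 1.371, -0, 1.684, -0.103], TCP at [0.14, 0.532, 0.206] pointing down, gripper open.
Joint ranges: [-3.1, 3.1], [-0.76, 2.03], [0.27, 2.55], [-1.08, 4.22], [0.17, 2.65], [-2.57, 2.57]. Speed limits (rad/s): [2.79, 2.79, 3.14, 3.14, 3.14, 3.14].

### API

Orientations are given as [roll, pitch, yaw] about the fixed x, y, z axes, in that order (R = Rz(yaw) Ry(pitch) Rx(roll)).
In Python, from bench import robot gives the robot as it stands.
- The arm moves only by the shell command python3 nudge.py, which reads ROWS from standard input. ROWS is a JSON object whose key "motion" holds a list of rows, 1 to 20 of them, each of 5 numbers: the finger opening in m, then dx, dy, dz in m, then a turn about the tool's z in rad; each row shifts and turns the commanded pose from where the row before left it, along the tool's axes as they then stand; what a row does not reach is not made up. A row lasts 1/12 s, in which the tool goes at most 0.0417 m and 0.125 rad, less where a joint would pass 70% of its speed; a pose out of reach is approached as far as the arm can. The fingers move at their own pace and stop on an object; the grip force is fixed at half the most. Time passes only in rows, so rows that do not move let the fingers close. It prints the time, the measured TCP pose, the force, the opening and the grip force at its end. Input that does not fit is refused with a message, and nothing moves.
- robot.get_obs(): the state, without advancing time (a new reading comes with each control period).
- robot.snapshot(name): name is "scene" or "top" or "wrist"; returns a dict with "color" (384x512x3 uint8, blue, green, red), "fx", "fy", "cx", "cy" (pixels), "extrinsics" (4x4, takes a point from world to camera coordinates). Camera axes: x right, y down, z forward; pixel columns grow to the right and rows downward; lengths in m; the calibration is good to about 2 mm. A picture is of the moment at which its call begins. There is no depth.
- robot.close_job(): hands the job in; it is judged then, once.
The state is a dict: "time": time; "joint_positions": joint angles; "qvel": joint speeds; "joint_torque": joint torques, N m; "tool_pos": TCP position; "ee_rot": TCP orientation; "wrist_force": force on the tool from outside, world axes, zero at the start; "wrist_torque": the same for the moment, N m; "width": finger opening in m; "finger_force": force on a finger pad.
Only numpy, scipy, OpenCV 4.12 (cv2) and the standard library are available. Lean on these libraries where they do the work, as an engineer would, in place of code of your own. Each camera call takes 0.05 s, during which the arm holds its last target. There are 200 camera calls.

### The job

Start the machine with the big key on the sloped console: turn the key clockwise from off to run and leave it at run for about two seconds while the controls wake up, then turn it on against its spring until you feel the solid start stop and keep it pressed on the stop for about two seconds. Then let go, so that the key springs back to run and stays there. Do not force the key, and leave the tools around the console where they lie.

Things in the scene. Friction and masses are not known exactly. Their poses are not given: they have to be found in the camera images.
- console: Desk console, light grey housing 240 mm wide (y), 200 deep (x), 117 high at the back, fixed at a varying place and yaw. Origin: centre of its underside; x from front to back, y left, z up. Front 42 mm high; from there a metal fascia slopes up to the back at 25 degrees. The key stands left of the middle; right of it a stop mushroom (47 mm across, 35 high) and two lamps (14 high).
- start_contact: Start contact, hidden in the console under the key. Origin: where the key's axis meets the fascia; z: the key's axis, out of the fascia; x up the slope; y left. It holds the solid stop dog. The dog's setting varies, is hidden and not given by this pose: the key meets it at a start_turn of 0.45 to 0.85 rad. The start contact is closed while the key presses on the dog.
- ignition_key: Big key: a black moulded bar grip 76 mm long, 11 thick, 22 high on a steel blade; the bar's underside is 26 mm, its top 48 mm above the fascia. Turns round its middle. Origin: on the axis at the fascia; z along the axis, outward; x along the bar to the wing that points up the slope at off. Under the bar the flat blade (18 x 5 mm) and a barrel 43 mm across, up to 11 mm above the fascia.
- key_middle (a point): Middle of the key's bar grip, on the axis, 37 mm above the fascia.
- key_wing (a point): Point in the middle of the bar grip's thickness and height, 30 mm from the axis on the wing that points up the slope at off.
- key_barrel (a joint): Turn of the key from off (0, bar along the slope) to run (1.05, against a stop), rad, growing clockwise as seen looking at the fascia. Friction (0.08 N m) keeps it where it is left. Starts at 0 to 0.2.
- start_turn (a joint): Further clockwise turn of the key past run towards start, rad; 0 at run. The key's whole angle is key_barrel + start_turn. A spring takes it back to 0: 0.12 N m at 0, growing 0.08 N m per rad, so the barrel turns to run first. It ends where the key meets the hidden dog (0.45 to 0.85 rad), which feels solid.
- temp_meter: Bystander: yellow hand meter, 118 x 66 x 30 mm, lying left of the console. Origin: centre of its underside.
- pliers: Bystander: pliers with black handles, 167 x 58 x 13 mm, lying right of the console. Origin: centre of the underside.
- hex_key: Bystander: steel hex key, 89 x 30 x 9 mm, lying in front of the console. Origin: centre of the underside.

How it is judged:
By the outcome, as a careful person would: the job done as asked, in the order asked, and still so for the second after the job is handed in, with the robot touching nothing.
It also fails if it takes over 72 s, if anything falls off the work surface, if the arm or the gripper's body presses on something with over 40 N, if the wrist force passes 120 N, or if a joint passes its speed limit or range.

## Working session

There is one attempt and no reset: what is moved stays moved. The work goes in short steps, Python scripts to look and compute and a shell command to move; the robot and the scene stay as the last step left them, time stands still between calls to the robot, and variables do not carry over. Pictures are saved under pics/ and viewed, at most 10 in all, crops included, and the job is handed in when it is done.

```bash
ls; mkdir -p pics
python3 - <<'E'
from bench import robot
import cv2,numpy as np
o=robot.get_obs();print(o)
for n in ("scene","top"):
    s=robot.snapshot(n);cv2.imwrite(f"pics/{n}0.png",s["color"])
    print(n,s["fx"],s["fy"],s["cx"],s["cy"],np.round(s["extrinsics"],4).tolist())
E
```

```text
bench.py
nudge.py
pics
{'time': 0.0, 'joint_positions': array([ 1.20985155e+00,  8.79441980e-02,  1.37222899e+00,  4.04809211e-06,
        1.68358930e+00, -1.03111691e-01]), 'qvel': array([-0.00115482,  0.00053659,  0.00011434, -0.00013071,  0.00053517,
        0.00034861]), 'joint_torque': array([ 3.31996789e-04, -3.40174341e+01, -3.02431440e+01,  7.18756858e-02,
        3.27566173e-02, -1.35870214e-04]), 'tool_pos': array([0.14005995, 0.53130962, 0.2043229 ]), 'ee_rot': array([-3.13943476e+00, -2.27340290e-04,  2.88375977e+00]), 'wrist_force': array([ 0.15407367,  0.2529    , -0.15367618]), 'wrist_torque': array([-0.04284997,  0.00161489, -0.07035601]), 'finger_force': 0.0, 'width': 0.09393606770192098}
scene 405.7808203442959 405.7808203442959 250.53698263901074 194.7604450000741 [[0.7337, -0.6795, -0.0053, -0.3371], [-0.3743, -0.3976, -0.8377, 0.2924], [0.5671, 0.6166, -0.5461, 0.6571], [0.0, 0.0, 0.0, 1.0]]
top 469.53603801283333 469.53603801283333 255.9923633923333 191.70968357373405 [[-0.0282, -0.9996, 0.0078, 0.031], [-0.985, 0.0265, -0.1707, 0.521], [0.1704, -0.0124, -0.9853, 1.1732], [0.0, 0.0, 0.0, 1.0]]
```

View pics/top0.png

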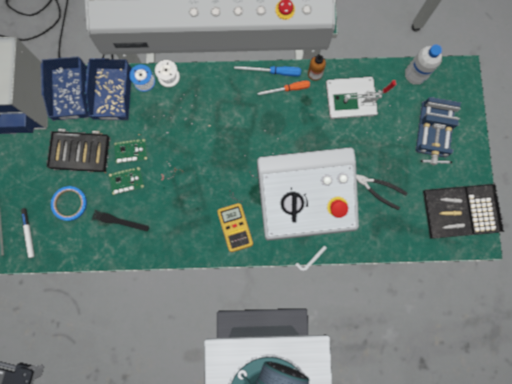

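View pics/scene0.png

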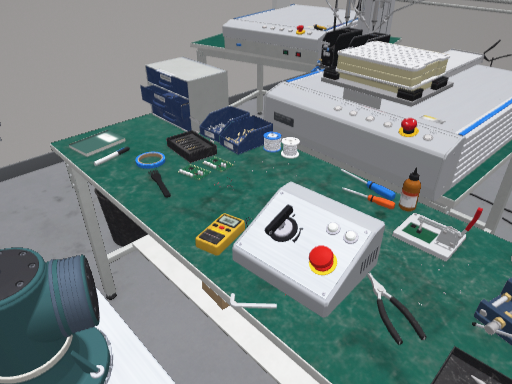

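Run:
```python
import cv2,numpy as np
a=cv2.imread("pics/top0.png")[140:250,245:375]
b=cv2.imread("pics/scene0.png")[175:310,225:390]
a=cv2.resize(a,None,fx=6,fy=6,interpolation=cv2.INTER_CUBIC)[:, :]
b=cv2.resize(b,None,fx=4,fy=4,interpolation=cv2.INTER_CUBIC)
a=cv2.resize(a,None,fx=4/6,fy=4/6) if 0 else a
a=a[:600,:800]
cv2.imwrite("pics/topc.png",a[:600]);cv2.imwrite("pics/scenec.png",b)
```

```text
(no output)
```

View pics/topc.png

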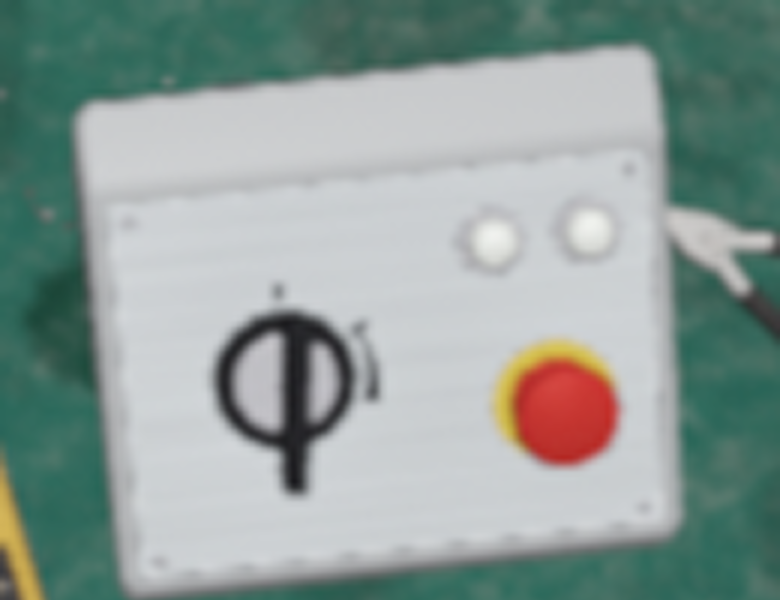

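View pics/scenec.png

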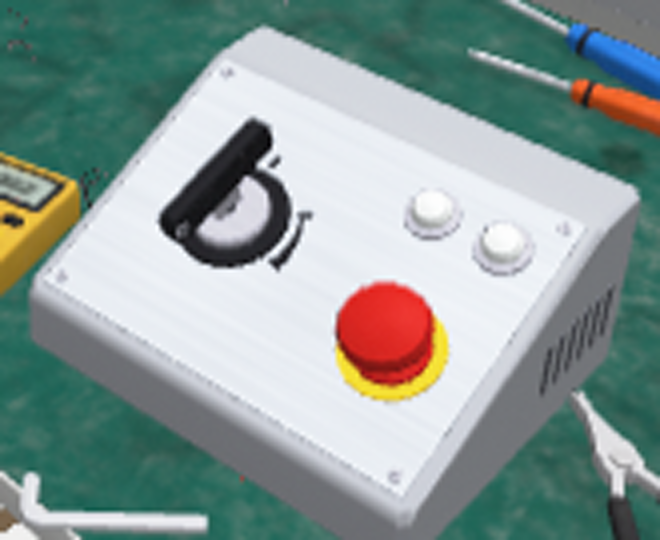

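```bash
cat > cal.py <<'E'
import numpy as np
from scipy.spatial.transform import Rotation as R
from scipy.optimize import least_squares
C={"scene":(405.78,250.537,194.76,[[0.7337,-0.6795,-0.0053,-0.3371],[-0.3743,-0.3976,-0.8377,0.2924],[0.5671,0.6166,-0.5461,0.6571]]),
"top":(469.536,255.992,191.71,[[-0.0282,-0.9996,0.0078,0.031],[-0.985,0.0265,-0.1707,0.521],[0.1704,-0.0124,-0.9853,1.1732]])}
def proj(n,p):
    f,cx,cy,E=C[n];E=np.array(E);q=E[:,:3]@p+E[:,3];return np.array([f*q[0]/q[2]+cx,f*q[1]/q[2]+cy])
s25=np.deg2rad(25)
def frame(p):  # console x,y,yaw -> fascia frame (origin mid front edge of slope), Rf
    Rc=R.from_euler('z',p[2]); Rf=(Rc*R.from_euler('y',-s25)).as_matrix()
    return np.array([p[0],p[1],0])+Rc.apply([-.1,0,.042]),Rf
E
cat > fit.py <<'E'
from cal import *
T=lambda x,y:np.array([245+(x+.5)/6-.5,140+(y+.5)/6-.5]); S=lambda x,y:np.array([225+(x+.5)/4-.5,175+(y+.5)/4-.5])
# params x,y,yaw, screw: s0,s1,h ; key: s,t,ang
obs=[("top","TL",T(128,222)),("top","TR",T(628,168)),("top","BL",T(160,562)),("top","BR",T(643,507)),
("scene","TL",S(227,72)),("scene","TR",S(563,228)),("scene","BL",S(60,276)),("scene","BR",S(393,478)),
("top","ring",T(286,380)),("top","near",T(295,490)),("scene","far",S(262,127)),("scene","near",S(170,212)),("scene","ring",S(237,216))]
def pt(p,k):
    o,F=frame(p)
    if k in("TL","TR","BL","BR"): l=[p[4] if k[0]=="T" else p[3],p[5]*(1 if k[1]=="L" else -1),0]
    else:
        d=np.array([np.cos(p[8]),-np.sin(p[8])])*.038*(1 if k=="far" else -1)
        l=[p[6],p[7],.006] if k=="ring" else [p[6]+d[0],p[7]+d[1],.048]
    return o+F@np.array(l)
f=lambda p:np.concatenate([proj(n,pt(p,k))-v for n,k,v in obs])
r=least_squares(f,[.45,-.1,.1,.02,.16,.1,.08,.04,.1],loss="soft_l1")
p=r.x;print(np.round(p,4));e=f(p).reshape(-1,2)
for (n,k,v),q in zip(obs,e):print(n,k,np.round(q,2))
o,F=frame(p);K=o+F@[p[6],p[7],0];print("key origin",K,"axis",F[:,2],"slope x",F[:,0],"mid",K+.037*F[:,2])
np.savez("key.npz",K=K,F=F,ang=p[8])
E
python3 fit.py
```

```text
[ 0.5052 -0.1148  0.0825  0.0174  0.1667  0.104   0.0941  0.0426  0.1358]
top TL [-0.43 -0.21]
top TR [-0.25 -0.18]
top BL [-0.39 -0.07]
top BR [-0.14  0.16]
scene TL [0.11 0.33]
scene TR [0.17 0.39]
scene BL [0.33 0.49]
scene BR [ 0.06 -0.14]
top ring [ 0.54 -0.42]
top near [0.35 1.13]
scene far [ 1.48 -3.  ]
scene near [-1.77  1.69]
scene ring [-0.41 -1.3 ]
key origin [ 0.48706097 -0.07355146  0.08177063] axis [-0.42118123 -0.0348219   0.90630779] slope x [0.90322607 0.0746758  0.42261826] mid [ 0.47147726 -0.07483988  0.11530402]
```

```bash
cat > tgt.py <<'E'
# usage: tgt.py theta gap lift  [theta2 ...]: deltas from measured pose, in tool axes
import sys; from cal import *; from bench import robot
k=np.load("key.npz");K,F=k["K"],k["F"];A=F[:,2]
def target(th,gap,lift=0,r=.027):
    d=F@[np.cos(th),-np.sin(th),0]; n=F@[-np.sin(th),-np.cos(th),0]
    nh=np.array([n[0],n[1],0]);nh/=np.linalg.norm(nh)
    return K+.048*A-r*d+.0055*n+(.0125+gap)*nh+[0,0,lift-.018], np.arctan2(-nh[1],-nh[0])+np.pi/2
def tool(yaw): return (R.from_euler('z',yaw)*R.from_euler('x',np.pi)).as_matrix()
def show(p,yaw,q,yq): 
    w=(yq-yaw+np.pi)%(2*np.pi)-np.pi
    print("d",np.round(tool(yaw).T@(q-p),4),"turn(tool z)",round(-w,3)," world",np.round(q,4),round(yq,3))
if __name__=="__main__":
    a=[float(x) for x in sys.argv[1:]]
    o=robot.get_obs();p,yaw=o["tool_pos"],o["ee_rot"][2]
    print("t",round(o["time"],2),"F",np.round(o["wrist_force"],2),"M",np.round(o["wrist_torque"],2))
    gap,lift=a[:2]
    for th in a[2:]:
        q,yq=target(th,gap,lift);show(p,yaw,q,yq);p,yaw=q,yq
E
python3 tgt.py .025 .10 .1; python3 tgt.py 0.025 0.1 0.136
```

```text
t 0.1 F [ 0.13 -0.57 -0.4 ] M [ 0.02 -0.02 -0.02]
d [-0.4574 -0.5505  0.0088] turn(tool z) -0.25  world [ 0.442  -0.1175  0.1957] 3.133
t 0.1 F [ 0.13 -0.57 -0.4 ] M [ 0.02 -0.02 -0.02]
d [-0.4558 -0.5498  0.0088] turn(tool z) -0.217  world [ 0.4406 -0.1165  0.1957] 3.101
```

```bash
echo '{"motion": [[0,-0.0253,-0.0305,0,0],[0,-0.0253,-0.0305,0,0],[0,-0.0253,-0.0305,0,0],[0,-0.0253,-0.0305,0,0],[0,-0.0253,-0.0305,0,0],[0,-0.0253,-0.0305,0,0],[0,-0.0253,-0.0305,0,0],[0,-0.0253,-0.0305,0,0],[0,-0.0253,-0.0305,0,0],[0,-0.0253,-0.0305,0,0],[0,-0.0253,-0.0305,0,0],[0,-0.0253,-0.0305,0,0],[0,-0.0253,-0.0305,0,0],[0,-0.0253,-0.0305,0,0],[0,-0.0253,-0.0305,0,0],[0,-0.0253,-0.0305,0,0],[0,-0.0253,-0.0305,0,0],[0,-0.0253,-0.0305,0,0],[0,0,0,0,-0.11],[0,0,0,0,-0.11]]}' | python3 nudge.py; echo '{"motion": [[0,0,0,0,0],[0,0,0,0,0]]}' | python3 nudge.py; python3 tgt.py 0.025 0.1 0.136;python3 - <<'E'
from bench import robot
import cv2,numpy as np
s=robot.snapshot("wrist");np.savez("w.npz",E=s["extrinsics"],k=[s["fx"],s["cx"],s["cy"]])
cv2.imwrite("pics/w1.png",cv2.resize(s["color"],(768,576),interpolation=cv2.INTER_CUBIC))
E
```

```text
time: 1.77
tool_pos: [0.4406, -0.1172, 0.2041]
ee_rot: [3.141, -0.003, 3.105]
wrist_force: [0.5, 0.4, 0.7]
width: 0.0005
finger_force: 0.0
time: 1.93
tool_pos: [0.4404, -0.1151, 0.205]
ee_rot: [3.141, -0.001, 3.101]
wrist_force: [0.1, 0.1, 0.6]
width: 0.0005
finger_force: 0.0
t 1.93 F [0.05 0.12 0.62] M [ 0.02  0.04 -0.04]
d [-0.0003 -0.0014  0.0093] turn(tool z) 0.0  world [ 0.4406 -0.1165  0.1957] 3.101
```

View pics/w1.png

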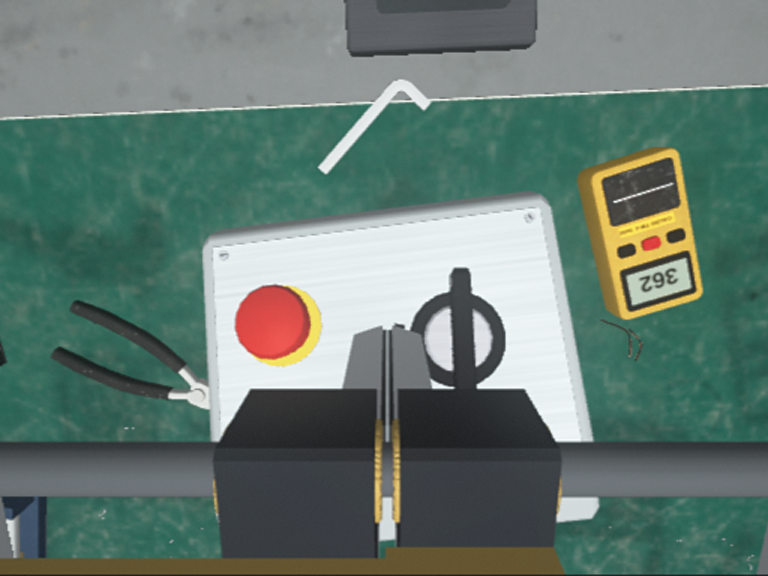

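```bash
python3 - <<'E'
from cal import *
k=np.load("key.npz");K,F,a=k["K"],k["F"],k["ang"];w=np.load("w.npz");E=w["E"];f,cx,cy=w["k"]
def pj(p):
    q=E[:3,:3]@p+E[:3,3];return np.round(1.5*np.array([f*q[0]/q[2]+cx,f*q[1]/q[2]+cy]),1)
d=F@[np.cos(a),-np.sin(a),0]
print("near top",pj(K+.048*F[:,2]-.038*d),"mid top",pj(K+.048*F[:,2]),"far bot",pj(K+.048*F[:,2]+.038*d),"ring",pj(K+.011*F[:,2]))
E
python3 tgt.py .015 0 .136
```

```text
near top [459.8 271.9] mid top [460.  339.7] far bot [460.3 411. ] ring [454.5 344.4]
t 1.98 F [ 0.34 -0.    0.61] M [ 0.01 -0.03  0.02]
d [-0.0003  0.0084  0.1095] turn(tool z) 0.001  world [ 0.441  -0.1065  0.0957] 3.101
```

```bash
echo '{"motion": [[0,0,0,0.036,0],[0,0,0,0.036,0],[0,0,0,0.036,0],[0,0,0,0,0],[0,0,0,0,0],[0,0,0,0,0]]}' | python3 nudge.py; python3 tgt.py 0 0 .136 .3 .5 .7 .9 1.05
```

```text
time: 2.48
tool_pos: [0.4419, -0.1152, 0.0997]
ee_rot: [-3.141, 0.003, 3.104]
wrist_force: [0.9, 0.0, 0.3]
width: 0.0002
finger_force: 0.0
t 2.48 F [0.88 0.03 0.27] M [ 0.03  0.04 -0.01]
d [0.0011 0.0237 0.0041] turn(tool z) 0.003  world [ 0.4416 -0.0915  0.0957] 3.101
d [ 0.0024  0.0046 -0.    ] turn(tool z) 0.15  world [ 0.4395 -0.0868  0.0957] 2.951
d [ 0.0028  0.0057 -0.0005] turn(tool z) 0.186  world [ 0.4378 -0.0807  0.0961] 2.764
d [ 0.0029  0.0056 -0.0009] turn(tool z) 0.192  world [ 0.4372 -0.0744  0.097 ] 2.572
d [ 0.003   0.0056 -0.0013] turn(tool z) 0.2  world [ 0.4376 -0.0681  0.0984] 2.372
d [ 0.0024  0.0041 -0.0012] turn(tool z) 0.155  world [ 0.4387 -0.0635  0.0996] 2.218
```

```bash
echo '{"motion": [[0,0,0.008,0.004,0],[0,0,0.008,0,0],[0,0,0.004,0,0],[0,0,0,0,0],[0,0,0,0,0]]}' | python3 nudge.py; echo '{"motion": [[0,0,0.003,0,0],[0,0,0.003,0,0],[0,0,0,0,0]]}' | python3 nudge.py;echo '{"motion": [[0,0.001,0.002,0,0.07],[0,0.001,0.002,0,0.07],[0,0,0,0,0]]}' | python3 nudge.py
```

```text
time: 2.9
tool_pos: [0.4419, -0.0948, 0.0943]
ee_rot: [-3.141, 0.002, 3.105]
wrist_force: [-0.5, 0.6, -0.3]
width: 0.0007
finger_force: 0.0
time: 3.15
tool_pos: [0.4416, -0.0898, 0.0937]
ee_rot: [-3.14, 0.0, 3.104]
wrist_force: [-1.2, -2.4, 0.9]
width: 0.0004
finger_force: 1.3
time: 3.4
tool_pos: [0.4396, -0.0861, 0.0936]
ee_rot: [-3.139, -0.0, 2.962]
wrist_force: [-0.5, -4.4, 1.7]
width: 0.0001
finger_force: 2.3
```

```bash
python3 tgt.py 0 0 .3 .5 .7; echo '{"motion": [[0,0.0014,0.0029,0,0.09],[0,0.0014,0.0029,0,0.09],[0,0.0014,0.0028,-0.0005,0.096],[0,0.0014,0.0028,-0.0005,0.096],[0,0,0,0,0],[0,0,0,0,0]]}' | python3 nudge.py;  python3 tgt.py 0 0 .7 .9 1.05
```

```text
t 3.4 F [-0.46 -4.36  1.73] M [-0.76  0.29 -0.03]
d [-0.0001 -0.0008 -0.002 ] turn(tool z) 0.011  world [ 0.4395 -0.0868  0.0957] 2.951
d [ 0.0028  0.0057 -0.0005] turn(tool z) 0.186  world [ 0.4378 -0.0807  0.0961] 2.764
d [ 0.0029  0.0056 -0.0009] turn(tool z) 0.192  world [ 0.4372 -0.0744  0.097 ] 2.572
time: 3.9
tool_pos: [0.4372, -0.0733, 0.0942]
ee_rot: [-3.139, -0.001, 2.594]
wrist_force: [-3.1, -3.9, 1.7]
width: 0.0006
finger_force: 2.5
t 3.9 F [-3.1  -3.92  1.69] M [-0.75  0.53 -0.02]
d [-0.0005 -0.0009 -0.0028] turn(tool z) 0.022  world [ 0.4372 -0.0744  0.097 ] 2.572
d [ 0.003   0.0056 -0.0013] turn(tool z) 0.2  world [ 0.4376 -0.0681  0.0984] 2.372
d [ 0.0024  0.0041 -0.0012] turn(tool z) 0.155  world [ 0.4387 -0.0635  0.0996] 2.218
```

```bash
cat > tq.py <<'E'
from tgt import *
o=robot.get_obs();p=o["tool_pos"]+tool(o["ee_rot"][2])[:,1]*.0125
print("t",round(o["time"],2),"F",np.round(o["wrist_force"],1),"key torque(cw+)",round(A@np.cross(p-K,o["wrist_force"]),3),"edge angle",end=" ")
# key angle implied: solve signed distance of contact at edge plane
from scipy.optimize import minimize_scalar
g=lambda t:np.sum((target(t,0,0)[0][:2]-o["tool_pos"][:2])**2)
print(round(minimize_scalar(g,bounds=(0,2.2),method="bounded").x,3))
E
python3 tq.py; echo '{"motion": [[0,0.0015,0.0028,-0.002,0.1],[0,0.0015,0.0028,-0.0015,0.1],[0,0,0,0,0],[0,0,0,0,0]]}' | python3 nudge.py; python3 tq.py; python3 tgt.py 0 0 .9 1.05 1.15
```

```text
t 3.9 F [-3.1 -3.9  1.7] key torque(cw+) 0.155 edge angle 0.734
time: 4.23
tool_pos: [0.4376, -0.0663, 0.097]
ee_rot: [-3.14, -0.002, 2.396]
wrist_force: [-3.5, -2.7, -1.6]
width: 0.0009
finger_force: 2.1
t 4.23 F [-3.5 -2.7 -1.6] key torque(cw+) 0.151 edge angle 0.955
t 4.23 F [-3.51 -2.7  -1.63] M [-0.6   0.59 -0.02]
d [-0.0012 -0.0013 -0.0014] turn(tool z) 0.023  world [ 0.4376 -0.0681  0.0984] 2.372
d [ 0.0024  0.0041 -0.0012] turn(tool z) 0.155  world [ 0.4387 -0.0635  0.0996] 2.218
d [ 0.0017  0.0026 -0.0009] turn(tool z) 0.106  world [ 0.4398 -0.0605  0.1005] 2.112
```

```bash
for i in 1; do echo '{"motion": [[0,0.0005,0.001,-0.0004,0.05],[0,0,0,0,0],[0,0,0,0,0]]}' | python3 nudge.py>/dev/null; python3 tq.py; done; echo '{"motion": [[0,0.0007,0.0013,-0.0004,0.05],[0,0,0,0,0],[0,0,0,0,0]]}' | python3 nudge.py>/dev/null; python3 tq.py;  echo '{"motion": [[0,0.0007,0.0013,-0.0004,0.05],[0,0,0,0,0],[0,0,0,0,0]]}' | python3 nudge.py>/dev/null; python3 tq.py
```

```text
t 4.48 F [-3.4 -4.  -3.6] key torque(cw+) 0.204 edge angle 0.992
t 4.73 F [-4.8 -3.6 -4.4] key torque(cw+) 0.223 edge angle 1.029
t 4.98 F [-4.5 -4.2 -4.3] key torque(cw+) 0.239 edge angle 1.073
```

```bash
echo '{"motion": [[0,0,-0.004,0,0],[0,0,-0.004,0,0],[0,0,-0.004,0,0],[0,0,0,0,0]]}' | python3 nudge.py
python3 - <<'E'
from bench import robot
import cv2,numpy as np
s=robot.snapshot("wrist");np.savez("w.npz",E=s["extrinsics"],k=[s["fx"],s["cx"],s["cy"]])
cv2.imwrite("pics/w2.png",cv2.resize(s["color"],(768,576),interpolation=cv2.INTER_CUBIC))
print(robot.get_obs()["time"])
from tgt import *
E=s["extrinsics"]
def pj(p):
    q=E[:3,:3]@p+E[:3,3];return np.round(1.5*np.array([s["fx"]*q[0]/q[2]+s["cx"],s["fy"]*q[1]/q[2]+s["cy"]]),0)
for a in (.8,.95,1.05,1.15):
    d=F@[np.cos(a),-np.sin(a),0]; print(a,pj(K+.048*A-.038*d),pj(K+.048*A),pj(K+.048*A+.038*d))
E
```

```text
time: 5.32
tool_pos: [0.4314, -0.0699, 0.1002]
ee_rot: [3.139, 0.002, 2.242]
wrist_force: [0.5, -0.3, 0.5]
width: 0.0004
finger_force: 0.0
5.3667
0.8 [443. 341.] [457. 450.] [472. 562.]
0.95 [459. 340.] [457. 450.] [456. 560.]
1.05 [470. 342.] [457. 450.] [445. 557.]
1.15 [481. 344.] [457. 450.] [435. 554.]
```

View pics/w2.png

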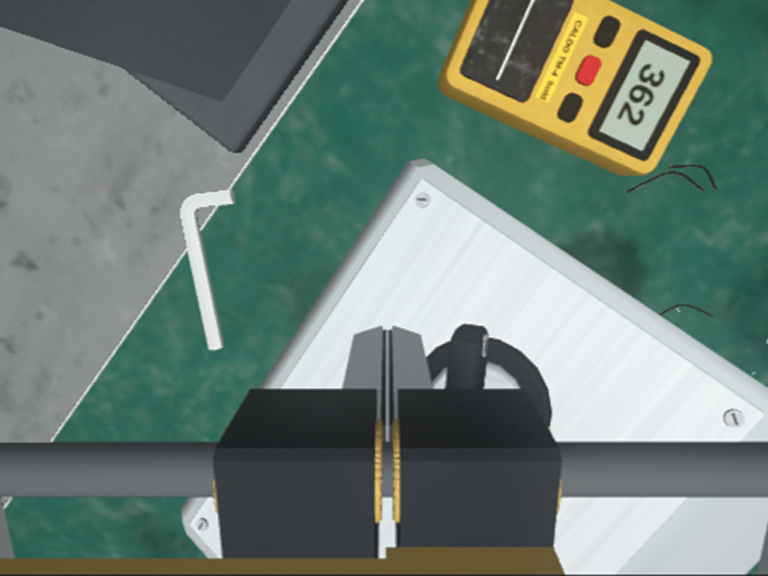

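```bash
python3 tgt.py 0 0 1.12; echo '{"motion": [[0,0,0.004,0,0],[0,0,0.004,0,0],[0,0,0.001,0,0],[0,0,0,0,0],[0,0,0,0,0]]}' | python3 nudge.py>/dev/null; python3 tq.py; echo '{"motion": [[0,0.0003,0.0015,0,0.03],[0,0,0,0,0],[0,0,0,0,0]]}' | python3 nudge.py>/dev/null; python3 tq.py; echo '{"motion": [[0,0.0003,0.0015,0,0.03],[0,0,0,0,0],[0,0,0,0,0]]}' | python3 nudge.py>/dev/null; python3 tq.py;echo '{"motion": [[0,0.0003,0.0015,0,0.03],[0,0,0,0,0],[0,0,0,0,0]]}' | python3 nudge.py>/dev/null; python3 tq.py
```

```text
t 5.37 F [-0.44 -0.26  0.17] M [-0.05 -0.01 -0.01]
d [ 0.0016  0.0115 -0.0001] turn(tool z) 0.098  world [ 0.4394 -0.0614  0.1002] 2.144
t 5.78 F [-3.  -2.4  3. ] key torque(cw+) 0.09 edge angle 1.012
t 6.03 F [-5.1 -3.2  3.5] key torque(cw+) 0.142 edge angle 1.033
t 6.28 F [-8.4 -4.3  7. ] key torque(cw+) 0.197 edge angle 1.051
t 6.53 F [-9.3 -4.8  7.3] key torque(cw+) 0.223 edge angle 1.089
```

```bash
echo '{"motion": [[0,0,-0.004,0,0],[0,0,-0.004,0,0],[0,0,0,0,0],[0,0,0,0,0],[0,0,0,0,0],[0,0,0,0,0],[0,0,0,0,0],[0,0,0,0,0],[0,0,0,0,0],[0,0,0,0,0],[0,0,0,0,0],[0,0,0,0,0],[0,0,0,0,0],[0,0,0,0,0],[0,0,0,0,0],[0,0,0,0,0],[0,0,0,0,0],[0,0,0,0,0],[0,0,0,0,0],[0,0,0,0,0]]}' | python3 nudge.py; echo '{"motion": [[0,0,0,0,0],[0,0,0,0,0],[0,0,0,0,0],[0,0,0,0,0],[0,0,0,0,0],[0,0,0,0,0],[0,0,0,0,0]]}' | python3 nudge.py; python3 tgt.py 0 0 1.05 1.2 1.35 1.5 1.65 1.8 1.9
```

```text
time: 8.2
tool_pos: [0.4341, -0.0651, 0.0991]
ee_rot: [3.142, -0.0, 2.152]
wrist_force: [-0.1, -0.6, 0.1]
width: 0.0003
finger_force: 0.0
time: 8.78
tool_pos: [0.4341, -0.0651, 0.0992]
ee_rot: [3.141, -0.0, 2.152]
wrist_force: [1.1, -0.4, -0.0]
width: 0.0002
finger_force: 0.0
t 8.78 F [ 1.07 -0.44 -0.  ] M [ 0.01  0.05 -0.02]
d [-0.0012  0.0048 -0.0004] turn(tool z) -0.066  world [ 0.4387 -0.0635  0.0996] 2.218
d [ 0.0025  0.004  -0.0014] turn(tool z) 0.159  world [ 0.4404 -0.0591  0.101 ] 2.059
d [ 0.0025  0.004  -0.0015] turn(tool z) 0.162  world [ 0.4427 -0.055   0.1025] 1.896
d [ 0.0026  0.0039 -0.0016] turn(tool z) 0.165  world [ 0.4456 -0.0513  0.1041] 1.731
d [ 0.0026  0.0039 -0.0017] turn(tool z) 0.165  world [ 0.4491 -0.0482  0.1059] 1.566
d [ 0.0026  0.0039 -0.0017] turn(tool z) 0.165  world [ 0.453  -0.0456  0.1076] 1.401
d [ 0.0018  0.0025 -0.0012] turn(tool z) 0.109  world [ 0.4558 -0.0443  0.1088] 1.293
```

```bash
echo '{"motion": [[0,-0.0004,0.003,0,0],[0,0,0.003,-0.0005,0.04],[0,0.0012,0.002,-0.0007,0.06],[0,0.0012,0.002,-0.0007,0.08],[0,0.0012,0.002,-0.0007,0.08],[0,0.0012,0.002,-0.0007,0.08],[0,0,0,0,0],[0,0,0,0,0]]}' | python3 nudge.py>/dev/null; python3 tq.py; python3 tgt.py 0 0 1.35 1.5; echo '{"motion": [[0,0.0012,0.002,-0.0008,0.08],[0,0,0,0,0]]}' | python3 nudge.py>/dev/null; python3 tq.py; echo '{"motion": [[0,0.0012,0.002,-0.0008,0.08],[0,0,0,0,0]]}' | python3 nudge.py>/dev/null; python3 tq.py
```

```text
t 9.45 F [-7.1 -1.   2.1] key torque(cw+) 0.145 edge angle 1.336
t 9.45 F [-7.07 -1.01  2.12] M [-0.33  1.32  0.02]
d [-0.0005  0.0011 -0.0009] turn(tool z) -0.084  world [ 0.4427 -0.055   0.1025] 1.896
d [ 0.0026  0.0039 -0.0016] turn(tool z) 0.165  world [ 0.4456 -0.0513  0.1041] 1.731
t 9.62 F [-7.5 -1.2  3.7] key torque(cw+) 0.144 edge angle 1.412
t 9.78 F [-8.4 -0.6  2.5] key torque(cw+) 0.168 edge angle 1.487
```

Continue in small steps, watching for the solid stop.

```bash
python3 tgt.py 0 0 1.5; echo '{"motion": [[0,0.0006,0.0014,-0.0005,0.04],[0,0,0,0,0]]}' | python3 nudge.py>/dev/null; python3 tq.py; echo '{"motion": [[0,0.0008,0.0012,-0.0005,0.04],[0,0,0,0,0]]}' | python3 nudge.py>/dev/null; python3 tq.py; echo '{"motion": [[0,0.0008,0.0012,-0.0005,0.04],[0,0,0,0,0]]}' | python3 nudge.py>/dev/null; python3 tq.py
```

```text
t 9.78 F [-8.36 -0.62  2.49] M [-0.18  1.44  0.02]
d [-0.0002  0.0008 -0.0009] turn(tool z) -0.082  world [ 0.4456 -0.0513  0.1041] 1.731
t 9.95 F [-7.2 -0.9  3. ] key torque(cw+) 0.141 edge angle 1.526
t 10.12 F [-9.9 -1.   2.7] key torque(cw+) 0.21 edge angle 1.554
t 10.28 F [-12.3  -1.2   2.6] key torque(cw+) 0.268 edge angle 1.579
```

```bash
echo '{"motion": [[0,0.0004,0.0012,-0.0002,0.02],[0,0,0,0,0]]}' | python3 nudge.py>/dev/null; python3 tq.py; echo '{"motion": [[0,0.0004,0.0012,-0.0002,0.02],[0,0,0,0,0]]}' | python3 nudge.py>/dev/null; python3 tq.py
```

```text
t 10.45 F [-13.7  -1.1   4. ] key torque(cw+) 0.284 edge angle 1.594
t 10.62 F [-15.3   0.4   4.7] key torque(cw+) 0.292 edge angle 1.611
```

```bash
echo '{"motion": [[0,0,0.001,0,0],[0,0,0,0,0]]}' | python3 nudge.py>/dev/null; python3 tq.py;python3 - <<'E'
from bench import robot
import cv2,numpy as np
s=robot.snapshot("wrist")
cv2.imwrite("pics/w3.png",cv2.resize(s["color"][180:330,200:400],(800,600),interpolation=cv2.INTER_CUBIC))
from tgt import *
E=s["extrinsics"]
def pj(p):
    q=E[:3,:3]@p+E[:3,3];return np.round(4*(np.array([s["fx"]*q[0]/q[2]+s["cx"],s["fy"]*q[1]/q[2]+s["cy"]])-[200,180]),0)
for a in (1.4,1.5,1.6,1.7):
    d=F@[np.cos(a),-np.sin(a),0]; print(a,pj(K+.048*A-.038*d),pj(K+.048*A))
print(robot.get_obs()["tool_pos"])
E
```

```text
t 10.78 F [-17.8  -1.1   7.5] key torque(cw+) 0.343 edge angle 1.618
1.4 [307. 195.] [393. 459.]
1.5 [334. 192.] [393. 459.]
1.6 [361. 192.] [393. 459.]
1.7 [390. 195.] [393. 459.]
[ 0.44769669 -0.04806044  0.10438702]
```

View pics/w3.png

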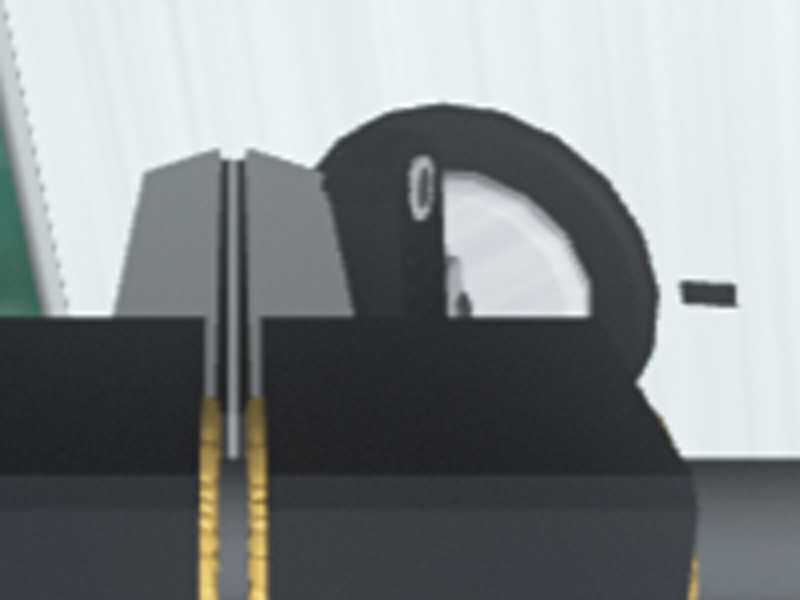

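```bash
echo '{"motion": [[0,0,0,0,0],[0,0,0,0,0],[0,0,0,0,0],[0,0,0,0,0],[0,0,0,0,0],[0,0,0,0,0],[0,0,0,0,0],[0,0,0,0,0],[0,0,0,0,0],[0,0,0,0,0],[0,0,0,0,0],[0,0,0,0,0],[0,0,0,0,0]]}' | python3 nudge.py; python3 tq.py; echo '{"motion": [[0,0,0,0,0],[0,0,0,0,0],[0,0,0,0,0],[0,0,0,0,0],[0,0,0,0,0],[0,0,0,0,0],[0,0,0,0,0],[0,0,0,0,0],[0,0,0,0,0],[0,0,0,0,0],[0,0,0,0,0],[0,0,0,0,0]]}' | python3 nudge.py; python3 tq.py; python3 tgt.py .03 0 1.55 1.05
```

```text
time: 11.92
tool_pos: [0.4477, -0.0481, 0.1044]
ee_rot: [-3.123, 0.001, 1.492]
wrist_force: [-18.0, -0.2, 7.9]
width: 0.0002
finger_force: 8.8
t 11.92 F [-18.   -0.2   7.9] key torque(cw+) 0.328 edge angle 1.618
time: 12.92
tool_pos: [0.4477, -0.048, 0.1044]
ee_rot: [-3.123, 0.001, 1.492]
wrist_force: [-17.1, 0.0, 7.4]
width: 0.0003
finger_force: 8.8
t 12.92 F [-17.1   0.    7.4] key torque(cw+) 0.31 edge angle 1.618
t 12.92 F [-1.711e+01  1.000e-02  7.450e+00] M [-0.1   3.19  0.11]
d [-0.0077 -0.0303 -0.0004] turn(tool z) -0.184  world [ 0.4169 -0.0534  0.1047] 1.676
d [-0.0278 -0.0051  0.0051] turn(tool z) -0.541  world [ 0.4148 -0.0816  0.0996] 2.218
```

```bash
echo '{"motion": [[0,0,-0.03,0,0],[0,0,-0.035,0,0],[0,0,-0.02,-0.01,0],[0,0,0,-0.03,0],[0,0,0,-0.03,0],[0,0,0,-0.03,0],[0,0.04,-0.02,0,0],[0,0.04,-0.02,0,0],[0,0.04,0,0,0],[0,0.04,0,0,0],[0,0.04,0,0,0],[0,0,0,0,0],[0,0,0,0,0],[0,0,0,0,0]]}' | python3 nudge.py
python3 - <<'E'
from bench import robot
import cv2
from cal import *
a=robot.snapshot("top")["color"][140:250,245:375];b=robot.snapshot("scene")["color"][175:285,225:355]
cv2.imwrite("pics/fin.png",cv2.resize(np.hstack([a,b]),None,fx=3,fy=3,interpolation=cv2.INTER_CUBIC))
k=np.load("key.npz");K,F=k["K"],k["F"]
for t in (.9,1.05,1.2):
    d=F@[np.cos(t),-np.sin(t),0]
    print(t,[np.round(3*(proj("top",K+.048*F[:,2]+s*.038*d)-[245,140])) for s in(-1,1)],[np.round(3*(proj("scene",K+.048*F[:,2]+s*.038*d)-[225,175]))+[390,0] for s in(-1,1)])
E
```

```text
time: 14.08
tool_pos: [0.3485, 0.1549, 0.2059]
ee_rot: [-3.141, 0.001, 1.493]
wrist_force: [0.2, -0.6, -0.5]
width: 0.0005
finger_force: 0.0
0.9 [array([116., 234.]), array([185., 170.])] [array([496., 132.]), array([607., 115.])]
1.05 [array([111., 229.]), array([189., 175.])] [array([496., 125.]), array([607., 122.])]
1.2 [array([108., 223.]), array([193., 181.])] [array([498., 118.]), array([606., 129.])]
```

View pics/fin.png

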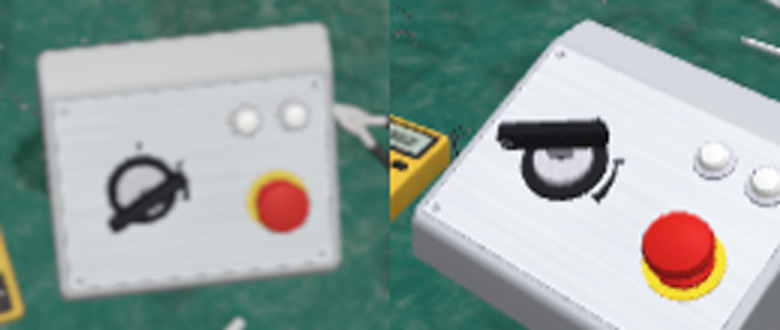

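```bash
python3 -c "
from bench import robot
print(robot.close_job())"
```

```text
the job is handed in; nothing more can be done
None
```

I turned the key to run and left it there about 2 s, pressed it against the start stop for about 2 s, then let go. The final pictures show it sprung back to run with the arm clear, and the job is handed in. I judged the start stop by its solid feel, at about 0.5 rad past run.

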